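Clip the dipper's snap hook onto the eye of the hanging stand

ROBOT

A 6-joint arm with a two-finger parallel gripper is mounted at the origin on a cart in front of the work surface, level with it; the furniture and walls round the work are solid. World frame = base frame: x ahead of the robot, y to its left, z up, the work surface at z = 0. Lengths are in m, angles in rad, forces in N, time in s.
With the tool pointing down it reaches from about 0.4 to 0.925 m from the base axis. Payload 12.5 kg.
Tool frame: the origin (TCP) lies midway between the tips of the shut fingers; the grasp point (between the pads) lies 19 mm behind it; z points along the fingers, y is the line along which they close (so a half turn about z gives the same grasp; the last joint's range is limited). The gripper opens to 95 mm and grips with 3 to 60 N. Pads are 20 mm wide; open, the fingers measure 119 mm over their backs; the gripper's body (75 mm by 180 mm) begins 59 mm behind the grasp point.
Start: joints at [1.108, 0.491, 1.559, -0, 1.092, -0.106], TCP at [0.218, 0.586, 0.215] pointing down, gripper open.
Joint ranges: [-3.1, 3.1], [-0.84, 2.19], [0.05, 2.79], [-1.13, 4.28], [0.06, 2.93], [-2.69, 2.69]. Speed limits (rad/s): [2.22, 2.22, 2.79, 3.14, 3.14, 3.14].

INTERFACE

Orientations are given as a unit quaternion [w, x, y, z].
In Python, from bench import robot, get_image, camera_info gives the robot as it stands.
- The arm moves only by the tool drive_tool, never from a script. Its argument "increments" is a list of rows, each a list of 3 entries, a list of its own where there are three numbers: the opening, from -1 (shut) to 1 (fully open), then the shift along the world's x, y, z each as a share of 400 mm, from -1 to 1, then the turn, a rotation vector about the world's x, y, z each as a share of pi rad, from -1 to 1. In form: [[hand, [x, y, z], [wx, wy, wz]], ...]. A call has 1 to 5 rows; each row is the pose to reach, as a shift and turn from the pose commanded when the call began, turning the shorter way round; what a row does not reach only later rows make up. A row lasts 1/8 s, in which the tool goes at most 62.5 mm and 10.7 degrees, less where a joint would pass 70% of its speed; a pose out of reach is approached as far as the arm can. A call with a number of a shift or a turn outside -1 to 1 is refused whole. A call with a gripper value outside its range is refused whole. The fingers move at their own pace and stop on an object; "newtons" is the grip in N (left out, the last holds). Time passes only in rows, so rows that repeat a pose let the fingers close. It gives the time, the measured TCP pose, the force, the opening and the grip force at its end, in the units of the state.
- robot.observe(): the state, without advancing time (a new reading comes with each control period).
- get_image(name): name is "scene" or "top" or "wrist"; returns the picture (420x560x3 uint8, red, green, blue); there is no depth.
- camera_info(name): a dict with "vertical_fov" (degrees; the focal length in pixels is half the picture's height over the tangent of half this angle, whatever the lens; pixels are square), "cx", "cy" (the principal point, pixels), "eye" and "orientation" of the camera in the world; the wrist camera has in their place "T_tool_cam" (4x4, takes a point from camera to tool coordinates, whose origin is the TCP and whose axes are the flange's). Camera axes: x right, y up, looking along -z (the intrinsics and any distortion apply to the point x, -y, -z); pixel columns grow to the right and rows downward; lengths in m; the calibration is good to about 2 mm. The wrist camera is an equidistant fisheye: a pixel r from the principal point sees the ray r / f radians off the axis. A picture is of the moment at which its call begins: read the wrist's pose just before it. camera_info takes no time and is no camera call.
- robot.close_job(): hands the job in; it is judged then, once.
The state is a dict: "time": time; "q": joint angles; "qvel": joint speeds; "effort": joint torques, N m; "eef_pos": TCP position; "tool_rot": TCP orientation; "wrist_force": force on the tool from outside, world axes, zero at the start; "wrist_torque": the same for the moment, N m; "gripper_width": finger opening in m; "finger_force": force on a finger pad.
Only numpy, scipy, OpenCV 4.12 (cv2) and the standard library are available. Lean on these libraries where they do the work, as an engineer would, in place of code of your own. Each camera call takes 0.05 s, during which the arm holds its last target. There are 200 camera calls.

TASK

Hang the steel dipper on the stand: pick it up by its red tab, press its snap hook gently down over the front bar of the brass eye until the sprung gate gives way and snaps shut behind the bar, then tug it straight up with about 10 N to check that the gate holds. Let it hang freely from the eye, clear of the worktop, and leave the things around it alone.

Things in the scene. Friction and masses are not known exactly. Their poses are not given: they have to be found in the camera images.
- stand: Fixed stand: dark round foot (radius 55 mm, 16 mm high), post of radius 8 mm with a ball on top (248 mm high). Origin: centre of the foot's underside; z up. A collar clamped on the post (radius 16 mm, 20 mm high) carries a flat, level brass eye of 6 mm wire that reaches 75 mm out along the stand's own -x; its hole is 54 mm wide in y and open back to the collar. The eye does not give.
- under_bar (a point): Point at worktop level (not on the eye!) straight below the middle of the eye's front bar, 75 mm to -x of the post's axis; axes as the stand's. The bar (6 mm thick) runs along y, straight from y = -24 to +24 mm. The collar was clamped at any height: the bar's centre line lies 165 to 215 mm above this point, and is not reported: find it by touch or sight.
- dipper: Loose steel dipper, 0.13 kg give or take a third, standing on its cup (radius 30, height 36 mm). Origin: centre of the underside, z up. A flat stem (12 mm wide in y) rises at x = -30 mm to 88 mm height, slants to x = -12.5 mm at 107 mm, and ends in a hook like a walking stick's: spine at -x, crook on top, flared nose at +x (lowest point 101 mm high, reaching to x = +21 mm).
- grip_tab (a point): Centre of the dipper's red grip tab, its handle above the crook: 167 mm above the cup's underside, on the dipper's z axis; axes as the dipper's. The tab is an upright plate 26 mm along x and 10 mm thick along y (grip it across y, from above), from 147 to 184 mm height.
- crook (a point): Point on the dipper's z axis 138 mm above its underside: where the bar's centre lies when the dipper hangs (crook's inner roof 141 mm). To hook on, turn the dipper's x along the stand's x, bring the bar between cup rim (36 mm) and nose (101 mm) by moving it along x, nose leading over the bar; then, as the dipper is lowered, the bar rises into the mouth.
- mouth (a point): Middle of the hook's mouth at the gate's underside, on the dipper's z axis 110.5 mm above its underside; axes as the dipper's. The mouth opens downward between spine and nose (x = -9 to +9 mm) and the gate closes it. Bring the bar in at x = -2 to +5 mm from here, else it jams.
- gate: Sprung brass gate, 18.5 x 9 x 3 mm; origin on its hinge (dipper x -9.5, z 112 mm); its x points to the nose and its z is the dipper's when shut. It opens only inward (tip up). The bar presses it open with 3 to 7 N; 15 to 22 mm after first touch it slips off the bar and shuts under it; at 30 mm the hard crook meets the bar. Pulled up, the shut gate holds.
- mug: White patterned mug, 82x114x91 mm, loose; origin at the centre of its underside. To be left alone.
- pepper_mill: Brown wooden pepper mill, 58 mm wide, 170 mm tall, loose; origin at the centre of its underside. To be left alone.
- honey_jar: Jar with a black lid, 63 mm wide, 94 mm tall, loose; origin at the centre of its underside. To be left alone.
- tape: Roll of masking tape lying flat, 96 mm across, 25 mm high, loose; origin at the centre of its underside. To be left alone.
- pot: Small pale green plant pot, 52 mm wide, 62 mm tall, loose; origin at the centre of its underside. To be left alone.
Mind the look-alikes: they are no part of the job. What is meant by the stand is not green, and is the larger of those in its own colour.

How it is judged:
By the outcome, as a careful person would: the job done as asked, in the order asked, and still so for the second after the job is handed in, with the robot touching nothing.
It also fails if it takes over 54 s, if anything falls off the work surface, if the arm or the gripper's body presses on something with over 40 N, if the wrist force passes 120 N, or if a joint passes its speed limit or range.

## Working session

There is one attempt and no reset: what is moved stays moved. The work goes in short steps, Python scripts to look and compute and a tool call to move; the robot and the scene stay as the last step left them, time stands still between calls to the robot, and variables do not carry over. Pictures are saved under pics/ and viewed, at most 10 in all, crops included, and the job is handed in when it is done.

Besides the shell and the picture viewer there is one more tool, called as name([rows], argument=value, ...), one row to a line, values as JSON. drive_tool: Moves the arm, as the interface text tells. Shift numbers are shares of 400 mm and turn numbers shares of pi rad, none past 1 either way. Its arguments: {"type":"object","properties":{"increments":{"type":"array"},"newtons":{"type":"number"}},"required":["increments"]}

```bash
mkdir -p pics; ls
python3 - <<'E'
from bench import robot,get_image,camera_info
import cv2,numpy as np
for n in("scene","top","wrist"):
    print(n,camera_info(n))
for n in("scene","top"):
    cv2.imwrite(f"pics/{n}0.png",cv2.resize(get_image(n)[:,:,::-1],(784,588),interpolation=cv2.INTER_CUBIC))
    
print(robot.observe())
E
```

```text
pics
scene {'vertical_fov': 51.104129216916114, 'cx': 281.41392958334245, 'cy': 212.54119127146726, 'eye': array([ 0.1633424 , -0.51402612,  0.69995847]), 'orientation': array([ 0.85718289,  0.4584209 , -0.10334414, -0.21073148])}
top {'vertical_fov': 50.74502784199877, 'cx': 276.6282825640661, 'cy': 212.24126026582763, 'eye': array([0.47531925, 0.25384675, 0.99818595]), 'orientation': array([ 0.71604864,  0.0083895 , -0.03538001, -0.69710273])}
wrist {'vertical_fov': 65.70646984690485, 'cx': 276.2236321752104, 'cy': 211.58089595433214, 'T_tool_cam': array([[-1.05735591e-03,  9.54812173e-01,  2.97208003e-01,
         8.42068780e-02],
       [ 9.99999440e-01,  9.93473976e-04,  3.65987019e-04,
         3.43650583e-04],
       [ 5.41804451e-05,  2.97208223e-01, -9.54812688e-01,
        -1.70454884e-01],
       [ 0.00000000e+00,  0.00000000e+00,  0.00000000e+00,
         1.00000000e+00]])}
{'time': 0.1, 'q': array([ 1.10838715e+00,  4.91457831e-01,  1.55939240e+00, -1.79000928e-06,
        1.09171101e+00, -1.05579889e-01]), 'qvel': array([ 0.00060651, -0.00013791, -0.00123423, -0.00221201,  0.00034303,
        0.00035702]), 'effort': array([ 3.37524485e-03, -6.13624549e+01, -2.58609992e+01,  6.94777141e-02,
        4.70365933e-02, -4.45913224e-05]), 'eef_pos': array([0.21818407, 0.58544443, 0.2141446 ]), 'tool_rot': array([-1.34933325e-04,  1.77469181e-01,  9.84126239e-01, -4.65117746e-04]), 'wrist_force': array([ 0.31160608, -0.01695993,  0.02922087]), 'wrist_torque': array([-0.06128007, -0.01613007,  0.01302725]), 'finger_force': 0.0, 'gripper_width': 0.09538288065368665}
```

View pics/scene0.png

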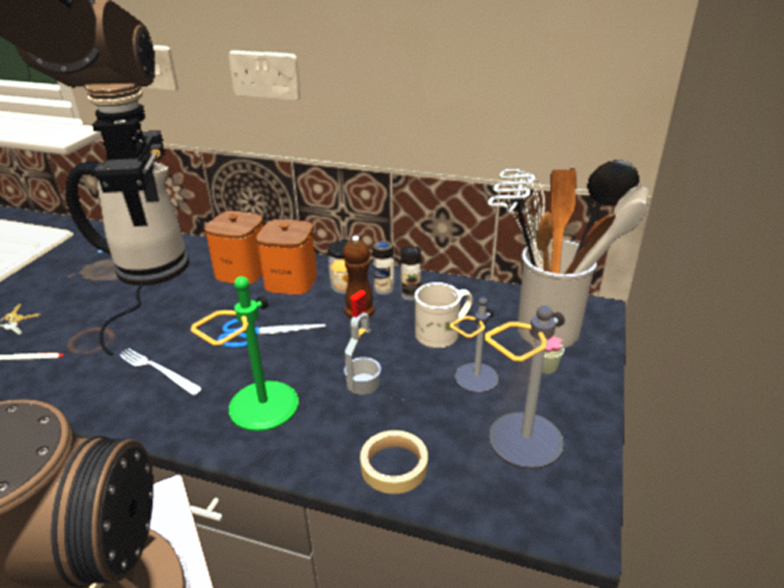

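View pics/top0.png

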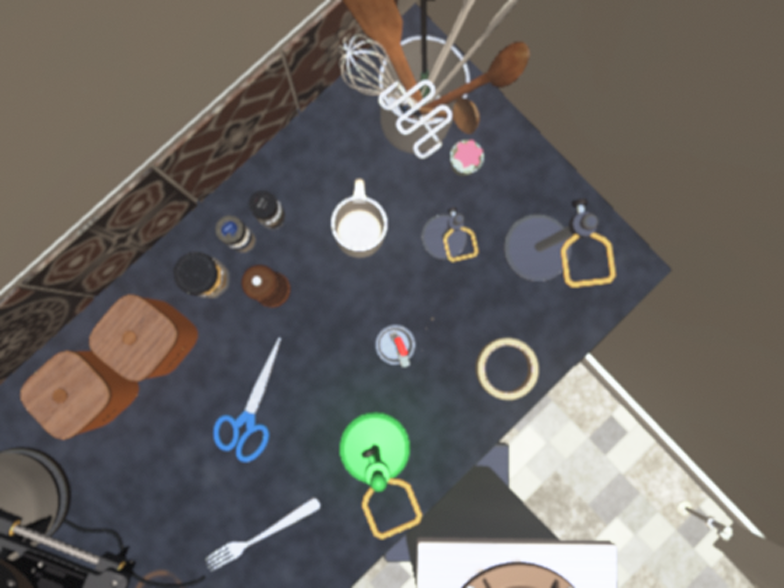

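The scene view shows the candidates. Stands (784-px pixels, scene view): green at (263,400), small grey at (477,375), large grey at (526,440). I choose the large grey one, at top (538,247) with its eye at (588,262). The dipper, the only one with a red tab, is at scene (360,370), top (395,345). Next I measure both.

```bash
cat > h.py <<'E'
import numpy as np,cv2
from scipy.spatial.transform import Rotation as R
from bench import robot,get_image,camera_info
def cam(n,st=None):
    c=camera_info(n); f=210/np.tan(np.radians(c["vertical_fov"]/2))
    if n=="wrist":
        T=c["T_tool_cam"]; Rt=R.from_quat(st["tool_rot"],scalar_first=True).as_matrix()
        return c,f,Rt@T[:3,:3],Rt@T[:3,3]+st["eef_pos"]
    return c,f,R.from_quat(c["orientation"],scalar_first=True).as_matrix(),c["eye"]
def ray(n,uv,st=None):
    c,f,M,e=cam(n,st); d=np.array([uv[0]-c["cx"],uv[1]-c["cy"]])
    if n=="wrist":
        r=np.hypot(*d); th=r/f; v=np.array([*(d/r*np.sin(th)),np.cos(th)])
    else: v=np.array([d[0]/f,d[1]/f,1]); v/=np.linalg.norm(v)
    return e,M@(v*[1,-1,-1])
def plane(n,uv,z,st=None):
    e,d=ray(n,uv,st); return e+d*(z-e[2])/d[2]
def proj(n,P,st=None):
    c,f,M,e=cam(n,st); v=(M.T@(np.array(P)-e))*[1,-1,-1]
    if n=="wrist":
        r=np.hypot(v[0],v[1]); th=np.arctan2(r,v[2]); p=v[:2]/r*th*f
    else: p=v[:2]/v[2]*f
    return p+[c["cx"],c["cy"]]
def tri(rs):
    A=sum(np.eye(3)-np.outer(d,d) for e,d in rs); b=sum((np.eye(3)-np.outer(d,d))@e for e,d in rs)
    P=np.linalg.solve(A,b); return P,[np.linalg.norm(np.cross(P-e,d)) for e,d in rs]
E
python3 - <<'E'
from h import *
np.set_printoptions(precision=4,suppress=True)
im={n:get_image(n) for n in("scene","top")}
red={};eye={}
for n in im:
    h=cv2.cvtColor(im[n],cv2.COLOR_RGB2HSV)
    m=(((h[...,0]<6)|(h[...,0]>174))&(h[...,1]>190)&(h[...,2]>120)).astype(np.uint8)
    k,l,s,c=cv2.connectedComponentsWithStats(m)
    print(n,"red",[(s[i],c[i]) for i in range(1,k) if s[i,4]>25])
    m=((h[...,0]>14)&(h[...,0]<28)&(h[...,1]>110)&(h[...,2]>110)).astype(np.uint8)
    k,l,s,c=cv2.connectedComponentsWithStats(m)
    for i in range(1,k):
        if s[i,4]>40:
            q=cv2.approxPolyDP(cv2.findContours((l==i).astype(np.uint8),0,2)[0][0],3,True)[:,0]
            print(n,"brass",s[i],c[i],q.tolist())
f=plane("top",np.array([538,247])/1.4,.016); print("foot",f,"scene foot",plane("scene",np.array([526,438])/1.4,.016))
print("cup top",plane("top",np.array([395,345])/1.4,.036))
print("ball",tri([ray("top",np.array([586,222])/1.4),ray("scene",np.array([545,318])/1.4)]))
a=im["scene"][200:340,335:415]; b=im["top"][140:220,360:460];c=im["top"][220:280,250:330]
r=lambda x:cv2.resize(x,(390,290))
s=im["scene"][200:290,230:290]
cv2.imwrite("pics/c1.png",np.vstack([np.hstack([r(a),r(b)]),np.hstack([r(s),r(c)])])[:,:,::-1])
E
```

```text
scene red [(array([250, 207,  12,  19, 105], dtype=int32), array([254.3048, 214.5524]))]
scene brass [236 185  12  10  90] [242.0778 189.9   ] [[236, 190], [247, 194], [245, 185]]
scene brass [  3 217  25  13  91] [ 12.7692 224.9341] [[27, 224], [12, 225], [14, 217], [3, 227], [8, 224], [13, 229]]
scene brass [136 221  41  26 290] [154.6034 233.331 ] [[176, 228], [173, 226], [172, 236], [157, 244], [140, 233], [167, 222], [154, 222], [136, 236], [157, 246], [174, 236]]
scene brass [320 225  27  16 139] [332.9424 232.9856] [[320, 232], [332, 240], [346, 233], [342, 229], [343, 234], [335, 239], [324, 232], [331, 227], [339, 228], [334, 225]]
scene brass [346 230  44  28 374] [367.7032 243.3583] [[346, 239], [366, 257], [389, 248], [387, 237], [387, 245], [372, 254], [350, 241], [363, 233], [378, 235], [378, 231], [362, 230]]
scene brass [263 312  37  15 235] [281.2043 317.2681] [[263, 324], [278, 317], [299, 326], [296, 317], [286, 312], [269, 315]]
scene brass [258 334  46  18 300] [280.8667 345.0833] [[258, 334], [262, 344], [274, 351], [291, 350], [303, 338], [287, 345], [274, 345]
[... 157 characters left out ...]
80]]
top brass [401 167  38  38 382] [420.5654 187.8743] [[410, 167], [401, 178], [404, 201], [435, 201], [436, 175], [426, 167], [422, 168], [433, 176], [435, 197], [406, 199], [403, 178], [412, 170]]
top brass [147 190  10  20  55] [153.3273 200.9636] [[155, 190], [155, 199], [147, 209], [156, 202]]
top brass [259 342  42  43 397] [279.7683 364.6801] [[285, 342], [278, 344], [290, 349], [297, 370], [270, 380], [262, 362], [263, 349], [259, 363], [271, 384], [300, 371], [292, 346]]
foot [ 0.6245 -0.0239  0.016 ] scene foot [ 0.6191 -0.0294  0.016 ]
cup top [0.4615 0.204  0.036 ]
ball (array([ 0.6258, -0.0245,  0.2297]), [np.float64(6.211655723704072e-05), np.float64(6.211655723717422e-05)])
```

View pics/c1.png

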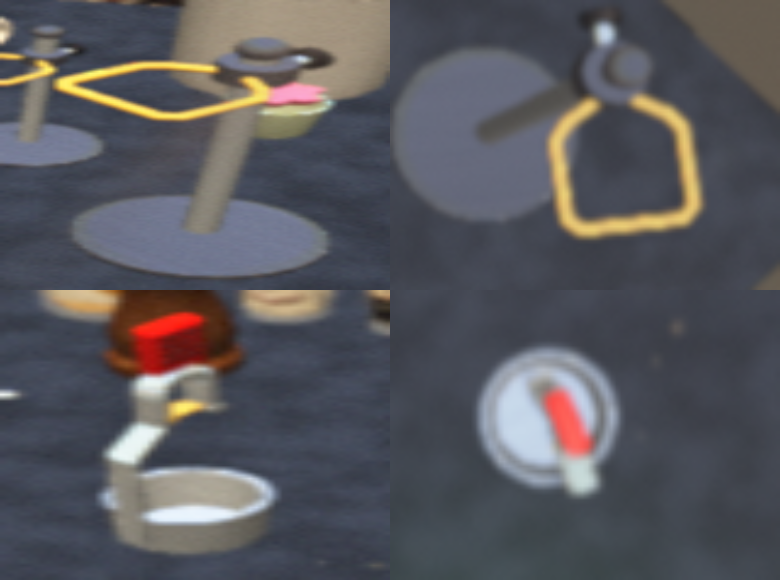

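The crops confirm the choices: the large grey stand with its brass eye, and the dipper standing with its red tab and brass gate. Its nose faces up-left in the top view, so roughly world +x with +25° of yaw.

Run:
```python
from h import *
np.set_printoptions(precision=4,suppress=True)
im=get_image("top"); h=cv2.cvtColor(im,cv2.COLOR_RGB2HSV)
m=(((h[...,0]<10)|(h[...,0]>170))&(h[...,1]>120)&(h[...,2]>120)); m[:225]=0;m[275:]=0;m[:,:260]=0;m[:,320:]=0
p=np.argwhere(m)[:,::-1].astype(np.float32); print(len(p),p.mean(0),cv2.minAreaRect(p))
v=cv2.fitLine(p,cv2.DIST_L2,0,.01,.01).ravel(); 
a,b=[plane("top",p.mean(0)+s*v[:2]*5,.184) for s in(-1,1)]; print("tab top-dir",a,b,np.degrees(np.arctan2(*(b-a)[1::-1])))
print("tab tri",tri([ray("top",p.mean(0)),ray("scene",(255.,214.5))]))
print("tab z175",plane("top",p.mean(0),.175))
L=tri([ray("top",(405,199.5)),ray("scene",(348,239.5))]); Rr=tri([ray("top",(434.5,197)),ray("scene",(366,255.5))]);print(L,Rr)
for z in(.165,.19,.215):
    l,r=plane("top",(405,199.5),z),plane("top",(434.5,197),z); print(z,l,r,np.linalg.norm(l-r),np.degrees(np.arctan2(*(l-r)[:2]))*-1, proj("scene",l),proj("scene",r))
for n,u in(("mill",(253/1.4,282/1.4)),): print(n,plane("top",u,.17))
print("green foot",plane("top",(375/1.4,447/1.4),.016))
print(R.from_quat(robot.observe()["tool_rot"],scalar_first=True).as_matrix())
```

```text
67 [285.9851 247.1343] ((285.8302001953125, 247.09432983398438), (13.4037446975708, 5.244943618774414), 60.945396423339844)
tab top-dir [0.4706 0.2089 0.184 ] [0.4545 0.2002 0.184 ] -151.90644011169513
tab tri (array([0.4608, 0.2046, 0.1742]), [np.float64(0.0017391385385069993), np.float64(0.0017391385385070674)])
tab z175 [0.4624 0.204  0.175 ]
(array([ 0.5523, -0.0048,  0.2153]), [np.float64(0.0015016569488114616), np.float64(0.0015016569488112347)]) (array([ 0.5564, -0.0572,  0.2152]), [np.float64(0.003789373679752398), np.float64(0.003789373679752328)])
0.165 [ 0.5587 -0.0222  0.165 ] [ 0.5652 -0.0794  0.165 ] 0.057560181461623935 6.463960822274071 [355.1875 265.0844] [377.1881 282.8445]
0.19 [ 0.5562 -0.0139  0.19  ] [ 0.5625 -0.0694  0.19  ] 0.055833070551048435 6.463960822274102 [352.482  252.4301] [373.8955 269.1828]
0.215 [ 0.5537 -0.0056  0.215 ] [ 0.5598 -0.0594  0.215 ] 0.054105959640472816 6.463960822274149 [349.717  239.4968] [370.5373 255.2484]
mill [0.5423 0.4021 0.17  ]
green foot [0.3014 0.2303 0.016 ]
[[-0.937   0.3493 -0.0002]
 [ 0.3493  0.937  -0.0005]
 [ 0.0001 -0.0005 -1.    ]]
```

drive_tool([
  [1,[0.0,-0.1,0.1],[0,0,0.05]],
  [1,[0.12,-0.22,0.1],[0,0,0.1]],
  [1,[0.25,-0.36,0.1],[0,0,0.15]],
  [1,[0.35,-0.5,0.1],[0,0,0.2]],
  [1,[0.45,-0.62,0.1],[0,0,0.25]],
])

```text
time: 0.88
eef_pos: [0.3829, 0.3561, 0.2548]
tool_rot: [0.0, -0.215, 0.977, 0.0]
wrist_force: [0.9, 0.4, 0.2]
gripper_width: 0.0951
finger_force: 0.0
```

drive_tool([
  [1,[0.1,-0.13,0],[0,0,0.019]],
  [1,[0.158,-0.25,0],[0,0,0.019]],
  [1,[0.158,-0.334,0],[0,0,0.019]],
  [1,[0.158,-0.334,0],[0,0,0.019]],
  [1,[0.158,-0.334,0],[0,0,0.019]],
])

```text
time: 1.5
eef_pos: [0.4453, 0.2245, 0.2548]
tool_rot: [0.0, -0.241, 0.97, 0.0]
wrist_force: [0.3, 0.1, -0.4]
gripper_width: 0.0953
finger_force: 0.0
```

```bash
cat > w.py <<'E'
from h import *
import sys
np.set_printoptions(precision=4,suppress=True)
st=robot.observe(); im=get_image("wrist")
print(st["time"],st["eef_pos"],st["wrist_force"],R.from_quat(st["tool_rot"],scalar_first=True).as_matrix()[:,:2].T)
np.save("st.npy",st,allow_pickle=True)
cv2.imwrite("pics/"+sys.argv[1],im[:,:,::-1])
h=cv2.cvtColor(im,cv2.COLOR_RGB2HSV)
m=(((h[...,0]<6)|(h[...,0]>174))&(h[...,1]>150)&(h[...,2]>80)).astype(np.uint8)
k,l,s,c=cv2.connectedComponentsWithStats(m)
for i in range(1,k):
    if s[i,4]>100: print(s[i],c[i],cv2.minAreaRect(np.argwhere(l==i)[:,::-1].astype(np.float32)),plane("wrist",c[i],.18,st))
E
python3 w.py w1.png
```

```text
1.5 [0.4453 0.2245 0.2548] [ 0.3309  0.1401 -0.3661] [[-0.8837 -0.468  -0.0004]
 [-0.468   0.8837  0.0002]]
[240 204  14  40 444] [246.3559 224.4572] ((246.1051025390625, 223.451904296875), (12.716581344604492, 39.21807861328125), 1.9749339818954468) [0.4593 0.2048 0.18  ]
```

View pics/w1.png

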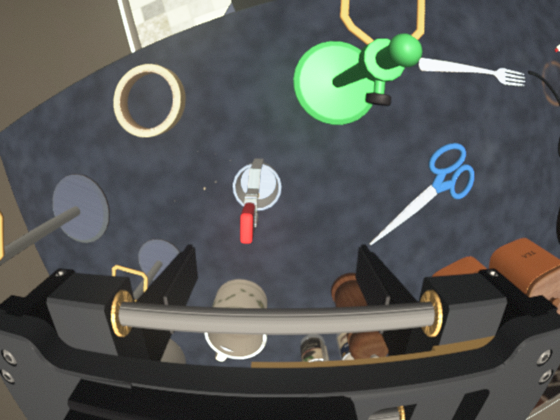

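The wrist view shows the tab at (246,224), parallel to the fingers' sides and free of other things, with the stem toward the robot. I go to (0.461,0.2045), then down.

drive_tool([
  [1,[0.039,-0.05,0],[0,0,0]],
  [1,[0.039,-0.05,-0.08],[0,0,0]],
  [1,[0.039,-0.05,-0.17],[0,0,0]],
  [1,[0.039,-0.05,-0.262],[0,0,0]],
  [1,[0.039,-0.05,-0.262],[0,0,0]],
])

```text
time: 2.17
eef_pos: [0.4597, 0.2048, 0.1481]
tool_rot: [-0.002, -0.242, 0.97, -0.0]
wrist_force: [-0.1, -0.1, -0.6]
gripper_width: 0.0953
finger_force: 0.0
```

drive_tool([
  [-0.2,[0,0,0],[0,0,0]],
  [-0.6,[0,0,0],[0,0,0]],
  [-1,[0,0,0],[0,0,0]],
  [-1,[0,0,0],[0,0,0]],
  [-1,[0,0,0],[0,0,0]],
], newtons=30)

```text
time: 2.8
eef_pos: [0.4609, 0.2041, 0.1501]
tool_rot: [0.0, -0.241, 0.97, 0.0]
wrist_force: [0.0, -0.1, -0.0]
gripper_width: 0.0505
finger_force: 0.0
```

drive_tool([
  [-1,[0,0,0],[0,0,0]],
  [-1,[0,0,0],[0,0,0]],
  [-1,[0,0,0],[0,0,0]],
])

```text
time: 3.18
eef_pos: [0.4608, 0.2041, 0.1499]
tool_rot: [-0.0, -0.241, 0.97, 0.0]
wrist_force: [-0.0, 0.4, -0.4]
gripper_width: 0.0211
finger_force: 0.0
```

drive_tool([
  [-1,[0,0,0],[0,0,0]],
  [-1,[0,0,0],[0,0,0]],
  [-1,[0,0,0],[0,0,0]],
  [-1,[0,0,0],[0,0,0]],
])

```text
time: 3.68
eef_pos: [0.4608, 0.2041, 0.1498]
tool_rot: [-0.0, -0.241, 0.97, 0.0]
wrist_force: [-0.0, 0.4, -1.9]
gripper_width: 0.0098
finger_force: 30.0
```

drive_tool([
  [-1,[0,0,0.02],[0,0,0]],
  [-1,[0,0,0.08],[0,0,0]],
  [-1,[0,0,0.2],[0,0,0]],
  [-1,[0,0,0.33],[0,0,0]],
  [-1,[0,0,0.33],[0,0,0]],
])

```text
time: 4.3
eef_pos: [0.4619, 0.2045, 0.2858]
tool_rot: [0.004, -0.241, 0.97, 0.0]
wrist_force: [-0.6, 0.2, -2.0]
gripper_width: 0.01
finger_force: 30.0
```

drive_tool([
  [-1,[0.0,-0.1,0.025],[0,0,-0.03]],
  [-1,[0.0,-0.22,0.025],[0,0,-0.06]],
  [-1,[0.02,-0.34,0.025],[0,0,-0.09]],
  [-1,[0.05,-0.46,0.025],[0,0,-0.119]],
  [-1,[0.08,-0.56,0.025],[0,0,-0.119]],
])

```text
time: 4.92
eef_pos: [0.4926, -0.0215, 0.2912]
tool_rot: [-0.001, -0.056, 0.998, 0.0]
wrist_force: [1.3, 0.3, -1.8]
gripper_width: 0.0099
finger_force: 30.0
```

drive_tool([
  [-1,[0.02,-0.025,0],[0,0,0]],
  [-1,[0.045,-0.045,0],[0,0,0]],
  [-1,[0.045,-0.045,0],[0,0,0]],
  [-1,[0.045,-0.045,0],[0,0,0]],
])

```text
time: 5.42
eef_pos: [0.5106, -0.0369, 0.2917]
tool_rot: [-0.0, -0.057, 0.998, 0.0]
wrist_force: [0.1, 0.1, -1.1]
gripper_width: 0.0099
finger_force: 30.0
```

```bash
python3 w.py w2.png
python3 - <<'E'
from h import *
w=cv2.imread("pics/w2.png")[120:400,100:460]
s=get_image("scene")[:,:,::-1]; cv2.imwrite("pics/s2.png",s); t=get_image("top")[:,:,::-1]; cv2.imwrite("pics/t2.png",t)
r=lambda x,a,b:cv2.resize(x,(a,b),interpolation=cv2.INTER_CUBIC)
cv2.imwrite("pics/m2.png",np.vstack([np.hstack([r(s[150:310,290:430],350,400),r(t[120:240,360:480],400,400)])[:, :750],r(cv2.copyMakeBorder(w,0,0,60,60,0),750,200)]))
cv2.imwrite("pics/m2.png",np.hstack([r(s[150:310,290:430],400,457),r(w,400,457)]))
E
```

```text
5.425 [ 0.5106 -0.0369  0.2917] [ 0.0748  0.1396 -1.0718] [[-0.9934 -0.1143  0.0004]
 [-0.1143  0.9934  0.0004]]
[ 266  247   22   62 1199] [276.0709 279.3111] ((276.5, 277.5), (21.0, 61.0), 0.0) [ 0.5838 -0.0286  0.18  ]
```

View pics/m2.png

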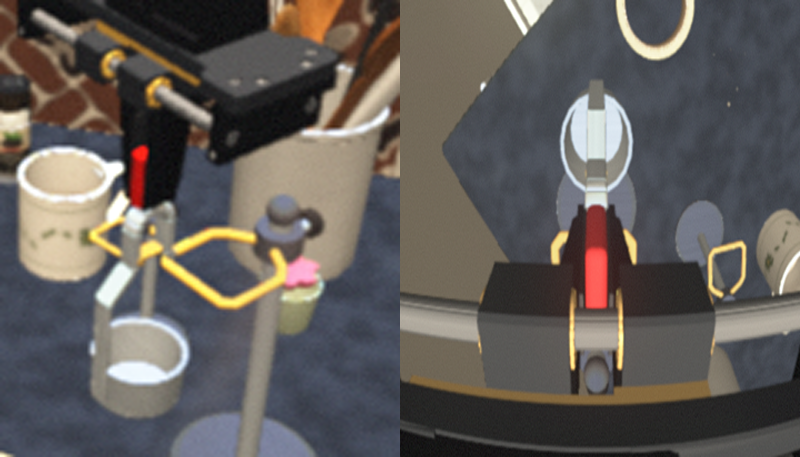

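The bar sits in height between cup and nose. In the wrist view its corners show either side of the finger, at about pane (553,235) and (635,240), with the dipper's axis midway at 597, so it is laterally centred. Next I measure how far the bar lies ahead.

Run:
```python
from h import *
np.set_printoptions(precision=4,suppress=True)
st=np.load("st.npy",allow_pickle=True).item()
im=cv2.imread("pics/w2.png"); h=cv2.cvtColor(im,cv2.COLOR_BGR2HSV)
m=((h[...,0]>14)&(h[...,0]<30)&(h[...,1]>90)&(h[...,2]>90)).astype(np.uint8)
for sl in((225,255),(295,325)):
    for r in range(254,284,2):
        c=np.where(m[r,sl[0]:sl[1]])[0]+sl[0]
        if len(c): print(r,c.min(),c.max(),end="; ")
    print()
X=np.array([.9934,.1143,0]);Y=np.array([-.1143,.9934,0])
for b in((.5561,-.033,.21),(.5561,-.033,.2),(.55,-.0325,.21)):
    for s in(-24,24): print(b,s,proj("wrist",np.array(b)+Y*s/1000,st))
    print("mid scene/top",proj("scene",b),proj("top",b))
```

```text
262 243 251; 264 241 251; 266 239 250; 268 237 249; 270 236 245; 272 236 243; 274 236 243; 276 236 243; 278 236 243; 280 236 243; 282 238 242; 
260 301 303; 262 300 306; 264 301 309; 266 302 311; 268 303 312; 270 304 312; 272 305 312; 274 306 312; 276 306 312; 278 307 312; 280 308 312; 282 310 311; 
(0.5561, -0.033, 0.21) -24 [247.0434 267.919 ]
(0.5561, -0.033, 0.21) 24 [302.2272 267.8888]
mid scene/top [359.5069 249.6636] [419.0424 198.8607]
(0.5561, -0.033, 0.2) -24 [247.9489 262.8559]
(0.5561, -0.033, 0.2) 24 [301.4098 262.8232]
mid scene/top [359.0392 254.0593] [417.0802 199.3597]
(0.55, -0.0325, 0.21) -24 [248.1656 261.7635]
(0.55, -0.0325, 0.21) 24 [303.8196 261.7057]
mid scene/top [356.4885 250.5373] [418.7511 202.209 ]
```

drive_tool([
  [-1,[0.03,0.0035,0],[0,0,0]],
  [-1,[0.06,0.007,0],[0,0,0]],
  [-1,[0.09,0.01,0],[0,0,0]],
  [-1,[0.104,0.012,0],[0,0,0]],
  [-1,[0.104,0.012,0],[0,0,0]],
])

```text
time: 6.2
eef_pos: [0.5527, -0.033, 0.2915]
tool_rot: [-0.0, -0.057, 0.998, 0.0]
wrist_force: [-1.1, -0.3, -1.7]
gripper_width: 0.0101
finger_force: 30.0
```

```bash
python3 w.py w3.png
python3 - <<'E'
from h import *
w=cv2.imread("pics/w3.png")[120:400,100:460]
s=get_image("scene")[:,:,::-1]
r=lambda x,a,b:cv2.resize(x,(a,b),interpolation=cv2.INTER_CUBIC)
cv2.imwrite("pics/m3.png",np.hstack([r(s[190:290,320:410],480,533),r(w[60:200,120:240],310,533)]))
E
```

```text
6.2 [ 0.5527 -0.033   0.2915] [-1.0758 -0.3225 -1.6537] [[-0.9935 -0.1134  0.0006]
 [-0.1134  0.9935  0.0002]]
[ 266  247   21   62 1202] [276.0607 279.1498] ((276.0, 277.5), (61.0, 20.0), 90.0) [ 0.6256 -0.0248  0.18  ]
```

View pics/m3.png

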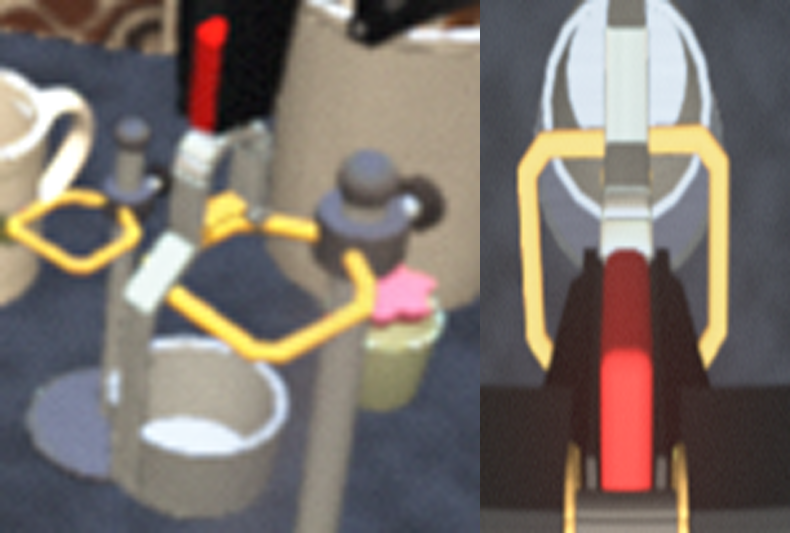

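Run:
```python
from h import *
np.set_printoptions(precision=4,suppress=True)
st=np.load("st.npy",allow_pickle=True).item()
im=cv2.imread("pics/w3.png"); h=cv2.cvtColor(im,cv2.COLOR_BGR2HSV)
m=((h[...,0]>14)&(h[...,0]<30)&(h[...,1]>70)&(h[...,2]>90))
P=[]
for c in list(range(250,266,3))+list(range(288,304,3)):
    r=np.where(m[205:230,c])[0]+205
    P.append((c,r.mean()))
k=np.polyfit(*np.array(P).T,1); print(np.round(P,1).tolist(),k)
Y=np.array([-.1134,.9935]);X=np.array([.9935,.1134])
for z in(.2,.21,.215):
    q=[plane("wrist",(c,np.polyval(k,c)),z,st) for c in(250,276,304)]; d=q[2]-q[0]
    print(z,q[1],"along X from tcp",(q[1]-st["eef_pos"])[:2]@X,"yaw",np.degrees(np.arctan2(-d[0],d[1])))
# hung sides spacing
for r in(230,240): 
    c=np.where(m[r,225:330])[0]+225; print(r,c[c<270].mean(),c[c>280].mean())
for z in(.2,.21,.215): print(z,[ (proj("wrist",[*(st["eef_pos"][:2]+X*.02+s*Y*.03),z],st)) for s in(-1,1)])
```

```text
[[250.0, 217.0], [253.0, 217.5], [256.0, 217.0], [259.0, 217.5], [262.0, 217.5], [265.0, 217.5], [288.0, 216.5], [291.0, 216.5], [294.0, 216.5], [297.0, 216.0], [300.0, 216.0], [303.0, 215.5]] [ -0.0299 225.0206]
0.2 [ 0.5547 -0.0328  0.2   ] along X from tcp 0.002022893938038221 yaw 8.247746893110614
0.21 [ 0.5514 -0.0332  0.21  ] along X from tcp -0.0012593093685920168 yaw 8.247746893110662
0.215 [ 0.5498 -0.0334  0.215 ] along X from tcp -0.00290041102190708 yaw 8.247746893110762
230 238.0 312.5
240 239.0 312.0
0.2 [array([241.6069, 236.4211]), array([310.6199, 236.3475])]
0.21 [array([240.4295, 240.7975]), array([311.7971, 240.7218])]
0.215 [array([239.812, 243.098]), array([312.4144, 243.0212])]
```

drive_tool([
  [-1,[-0.004,0,0],[0,0,0.006]],
  [-1,[-0.004,0,-0.02],[0,0,0.006]],
  [-1,[-0.004,0,-0.045],[0,0,0.006]],
  [-1,[-0.004,0,-0.065],[0,0,0.006]],
  [-1,[-0.004,0,-0.065],[0,0,0.006]],
])

```text
time: 6.92
eef_pos: [0.5506, -0.033, 0.265]
tool_rot: [-0.001, -0.066, 0.998, 0.0]
wrist_force: [-0.6, -0.1, -0.6]
gripper_width: 0.01
finger_force: 30.0
```

drive_tool([
  [-1,[0,0,-0.005],[0,0,0]],
  [-1,[0,0,-0.01],[0,0,0]],
  [-1,[0,0,-0.01],[0,0,0]],
])

```text
time: 7.3
eef_pos: [0.5508, -0.033, 0.2618]
tool_rot: [-0.0, -0.066, 0.998, 0.0]
wrist_force: [-0.7, -0.6, -1.0]
gripper_width: 0.01
finger_force: 30.0
```

drive_tool([
  [-1,[0,0,-0.005],[0,0,0]],
  [-1,[0,0,-0.01],[0,0,0]],
  [-1,[0,0,-0.01],[0,0,0]],
])

```text
time: 7.68
eef_pos: [0.5508, -0.033, 0.2577]
tool_rot: [-0.0, -0.066, 0.998, 0.0]
wrist_force: [0.0, -0.0, -1.5]
gripper_width: 0.01
finger_force: 30.0
```

drive_tool([
  [-1,[0,0,-0.005],[0,0,0]],
  [-1,[0,0,-0.01],[0,0,0]],
  [-1,[0,0,-0.01],[0,0,0]],
])

```text
time: 8.05
eef_pos: [0.5508, -0.0331, 0.2542]
tool_rot: [0.0, -0.066, 0.998, -0.0]
wrist_force: [-1.6, -0.1, 3.7]
gripper_width: 0.0096
finger_force: 30.0
```

Contact came at TCP z ≈ 0.255, about 5 N, which puts the bar at ≈ 0.212 m and agrees with sight. I press on.

drive_tool([
  [-1,[0,0,-0.005],[0,0,0]],
  [-1,[0,0,-0.01],[0,0,0]],
  [-1,[0,0,-0.01],[0,0,0]],
])

```text
time: 8.43
eef_pos: [0.5509, -0.0332, 0.2505]
tool_rot: [0.0, -0.066, 0.998, -0.0]
wrist_force: [-2.7, -0.3, 6.9]
gripper_width: 0.0098
finger_force: 30.0
```

drive_tool([
  [-1,[0,0,-0.005],[0,0,0]],
  [-1,[0,0,-0.01],[0,0,0]],
  [-1,[0,0,-0.01],[0,0,0]],
])

```text
time: 8.8
eef_pos: [0.5502, -0.0332, 0.2459]
tool_rot: [-0.001, -0.066, 0.998, -0.0]
wrist_force: [-5.4, -2.1, 4.3]
gripper_width: 0.0099
finger_force: 30.0
```

drive_tool([
  [-1,[0,0,-0.005],[0,0,0]],
  [-1,[0,0,-0.01],[0,0,0]],
  [-1,[0,0,-0.01],[0,0,0]],
])

```text
time: 9.18
eef_pos: [0.5504, -0.033, 0.2415]
tool_rot: [-0.001, -0.066, 0.998, 0.0]
wrist_force: [-4.9, -0.8, 1.1]
gripper_width: 0.0097
finger_force: 30.0
```

drive_tool([
  [-1,[0,0,-0.005],[0,0,0]],
  [-1,[0,0,-0.01],[0,0,0]],
  [-1,[0,0,-0.01],[0,0,0]],
])

```text
time: 9.55
eef_pos: [0.5507, -0.033, 0.2374]
tool_rot: [-0.0, -0.066, 0.998, 0.0]
wrist_force: [-4.3, -0.7, -0.0]
gripper_width: 0.0098
finger_force: 30.0
```

drive_tool([
  [-1,[0,0,-0.005],[0,0,0]],
  [-1,[0,0,-0.01],[0,0,0]],
  [-1,[0,0,-0.01],[0,0,0]],
])

```text
time: 9.93
eef_pos: [0.5505, -0.033, 0.2333]
tool_rot: [-0.001, -0.066, 0.998, 0.0]
wrist_force: [-3.7, -1.0, -2.7]
gripper_width: 0.0097
finger_force: 30.0
```

drive_tool([
  [-1,[0,0,-0.003],[0,0,0]],
  [-1,[0,0,-0.006],[0,0,0]],
  [-1,[0,0,-0.006],[0,0,0]],
])

```text
time: 10.3
eef_pos: [0.5514, -0.033, 0.2316]
tool_rot: [0.001, -0.066, 0.998, -0.0]
wrist_force: [0.6, 0.3, -0.2]
gripper_width: 0.0097
finger_force: 30.0
```

The sideways gate force has dropped to nothing, so the gate has snapped. Now the tug.

drive_tool([
  [-1,[0,0,0.01],[0,0,0]],
  [-1,[0,0,0.02],[0,0,0]],
  [-1,[0,0,0.025],[0,0,0]],
  [-1,[0,0,0.025],[0,0,0]],
])

```text
time: 10.8
eef_pos: [0.5509, -0.0331, 0.2417]
tool_rot: [0.0, -0.066, 0.998, -0.0]
wrist_force: [0.4, -0.2, -0.4]
gripper_width: 0.0099
finger_force: 30.0
```

drive_tool([
  [-1,[0,0,0.005],[0,0,0]],
  [-1,[0,0,0.005],[0,0,0]],
])

```text
time: 11.05
eef_pos: [0.5509, -0.0331, 0.2435]
tool_rot: [0.0, -0.066, 0.998, 0.0]
wrist_force: [0.1, 0.3, -1.2]
gripper_width: 0.0096
finger_force: 30.0
```

drive_tool([
  [-1,[0,0,0.005],[0,0,0]],
  [-1,[0,0,0.005],[0,0,0]],
])

```text
time: 11.3
eef_pos: [0.5509, -0.0331, 0.2456]
tool_rot: [0.0, -0.066, 0.998, 0.0]
wrist_force: [0.0, 2.0, -1.5]
gripper_width: 0.0098
finger_force: 30.0
```

drive_tool([
  [-1,[0,0,0.003],[0,0,0]],
  [-1,[0,0,0.003],[0,0,0]],
])

```text
time: 11.55
eef_pos: [0.5509, -0.0331, 0.2467]
tool_rot: [0.0, -0.066, 0.998, 0.0]
wrist_force: [1.5, -0.8, -0.8]
gripper_width: 0.0096
finger_force: 30.0
```

drive_tool([
  [-1,[0,0,0.002],[0,0,0]],
  [-1,[0,0,0.002],[0,0,0]],
])

```text
time: 11.8
eef_pos: [0.5508, -0.033, 0.2475]
tool_rot: [0.0, -0.066, 0.998, 0.0]
wrist_force: [-0.3, -1.3, -2.1]
gripper_width: 0.01
finger_force: 30.0
```

drive_tool([
  [-1,[0,0,0.002],[0,0,0]],
  [-1,[0,0,0.002],[0,0,0]],
])

```text
time: 12.05
eef_pos: [0.5508, -0.0331, 0.248]
tool_rot: [-0.0, -0.066, 0.998, 0.0]
wrist_force: [1.3, -0.1, -5.7]
gripper_width: 0.0098
finger_force: 30.0
```

drive_tool([
  [-1,[0,0,0.002],[0,0,0]],
  [-1,[0,0,0.002],[0,0,0]],
])

```text
time: 12.3
eef_pos: [0.5507, -0.033, 0.2484]
tool_rot: [-0.0, -0.066, 0.998, 0.0]
wrist_force: [3.0, -0.8, -12.3]
gripper_width: 0.0099
finger_force: 30.0
```

drive_tool([
  [-1,[0,0,0],[0,0,0]],
  [-1,[0,0,0],[0,0,0]],
  [-1,[0,0,0],[0,0,0]],
])

```text
time: 12.68
eef_pos: [0.5506, -0.033, 0.2486]
tool_rot: [-0.0, -0.066, 0.998, 0.0]
wrist_force: [2.9, -0.1, -17.4]
gripper_width: 0.0096
finger_force: 30.0
```

drive_tool([
  [-1,[0,0,-0.012],[0,0,0]],
  [-1,[0,0,-0.028],[0,0,0]],
  [-1,[0,0,-0.04],[0,0,0]],
  [-1,[0,0,-0.045],[0,0,0]],
  [-1,[0,0,-0.045],[0,0,0]],
])

```text
time: 13.3
eef_pos: [0.5508, -0.033, 0.231]
tool_rot: [-0.0, -0.066, 0.998, 0.0]
wrist_force: [0.5, 0.4, -1.4]
gripper_width: 0.01
finger_force: 30.0
```

drive_tool([
  [-1,[0,0,-0.003],[0,0,0]],
  [-1,[0,0,-0.005],[0,0,0]],
  [-1,[0,0,-0.005],[0,0,0]],
])

```text
time: 13.68
eef_pos: [0.5508, -0.0331, 0.229]
tool_rot: [-0.0, -0.066, 0.998, 0.0]
wrist_force: [0.1, -0.0, -1.5]
gripper_width: 0.0099
finger_force: 30.0
```

drive_tool([
  [-1,[0,0,-0.003],[0,0,0]],
  [-1,[0,0,-0.005],[0,0,0]],
  [-1,[0,0,-0.005],[0,0,0]],
])

```text
time: 14.05
eef_pos: [0.5508, -0.0331, 0.2271]
tool_rot: [0.0, -0.066, 0.998, 0.0]
wrist_force: [0.3, 0.7, -0.4]
gripper_width: 0.0102
finger_force: 30.0
```

drive_tool([
  [-1,[0,0,-0.0025],[0,0,0]],
  [-1,[0,0,-0.0025],[0,0,0]],
])

```text
time: 14.3
eef_pos: [0.5509, -0.0331, 0.2267]
tool_rot: [0.0, -0.066, 0.998, -0.0]
wrist_force: [-1.9, 0.4, 5.7]
gripper_width: 0.0099
finger_force: 30.0
```

The crook rests on the bar. I ease off slightly and open.

drive_tool([
  [-1,[0,0,0.0012],[0,0,0]],
  [-0.7,[0,0,0.0012],[0,0,0]],
  [-0.5,[0,0,0.0012],[0,0,0]],
  [-0.2,[0,0,0.0012],[0,0,0]],
  [0,[0,0,0.0012],[0,0,0]],
])

```text
time: 14.92
eef_pos: [0.5508, -0.033, 0.2265]
tool_rot: [-0.0, -0.066, 0.998, 0.0]
wrist_force: [0.2, -0.3, 0.4]
gripper_width: 0.0383
finger_force: 0.0
```

drive_tool([
  [0,[0,0,0],[0,0,0]],
  [0,[0,0,0],[0,0,0]],
  [0,[0,0,0],[0,0,0]],
  [0,[0,0,0],[0,0,0]],
])

```text
time: 15.42
eef_pos: [0.5508, -0.033, 0.2265]
tool_rot: [0.0, -0.066, 0.998, 0.0]
wrist_force: [0.0, 0.4, -0.1]
gripper_width: 0.0474
finger_force: 0.0
```

```bash
python3 w.py w4.png
python3 - <<'E'
from h import *
w=cv2.imread("pics/w4.png")[150:400,180:370]
s=get_image("scene")[:,:,::-1]
r=lambda x,a,b:cv2.resize(x,(a,b),interpolation=cv2.INTER_CUBIC)
cv2.imwrite("pics/m4.png",np.hstack([r(s[190:300,320:410],430,526),r(w,360,526)]))
E
```

```text
15.425 [ 0.5508 -0.033   0.2265] [ 0.0082  0.3735 -0.0955] [[-0.9913 -0.1319 -0.    ]
 [-0.1319  0.9913  0.0001]]
[ 266  247   21   62 1126] [275.9476 279.4734] ((276.0, 277.5), (61.0, 20.0), 90.0) [ 0.588  -0.0283  0.18  ]
```

View pics/m4.png

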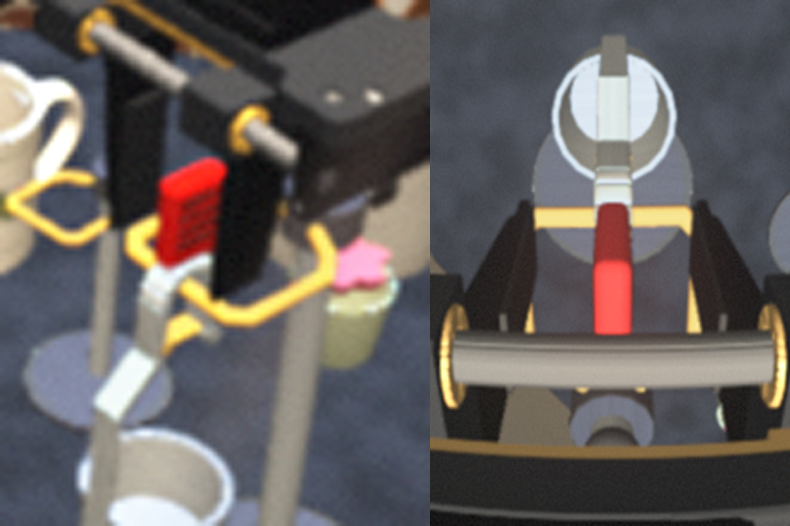

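The dipper hangs with the bar in the crook, the gate shut under it, and the fingers clear on both sides of the tab (pane (613,300)). I retreat straight up, then back.

drive_tool([
  [0,[0,0,0.05],[0,0,0]],
  [0,[0,0,0.12],[0,0,0]],
  [0,[0,0,0.22],[0,0,0]],
  [0,[0,0,0.32],[0,0,0]],
  [0,[-0.1,0,0.35],[0,0,0]],
])

```text
time: 16.15
eef_pos: [0.5119, -0.0333, 0.3682]
tool_rot: [0.001, -0.066, 0.998, -0.0]
wrist_force: [-0.3, -0.4, -0.9]
gripper_width: 0.0476
finger_force: 0.0
```

drive_tool([
  [0,[-0.1,0,0],[0,0,0]],
  [0,[-0.15,0.05,0],[0,0,0]],
  [0,[-0.15,0.05,0],[0,0,0]],
  [0,[-0.15,0.05,0],[0,0,0]],
  [0,[-0.15,0.05,0],[0,0,0]],
])

```text
time: 16.77
eef_pos: [0.4514, -0.0134, 0.3663]
tool_rot: [-0.0, -0.066, 0.998, 0.0]
wrist_force: [0.3, 0.4, 0.8]
gripper_width: 0.0478
finger_force: 0.0
```

drive_tool([
  [0,[0,0,0],[0,0,0]],
  [0,[0,0,0],[0,0,0]],
  [0,[0,0,0],[0,0,0]],
  [0,[0,0,0],[0,0,0]],
  [0,[0,0,0],[0,0,0]],
])

```text
time: 17.4
eef_pos: [0.4508, -0.0131, 0.3666]
tool_rot: [0.0, -0.066, 0.998, 0.0]
wrist_force: [-0.1, 0.1, 0.3]
gripper_width: 0.0477
finger_force: 0.0
```

Run:
```python
from h import *
cv2.imwrite("pics/s5.png",cv2.resize(get_image("scene")[150:360,230:510,::-1],(784,588)))
```

```text
(no output)
```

View pics/s5.png

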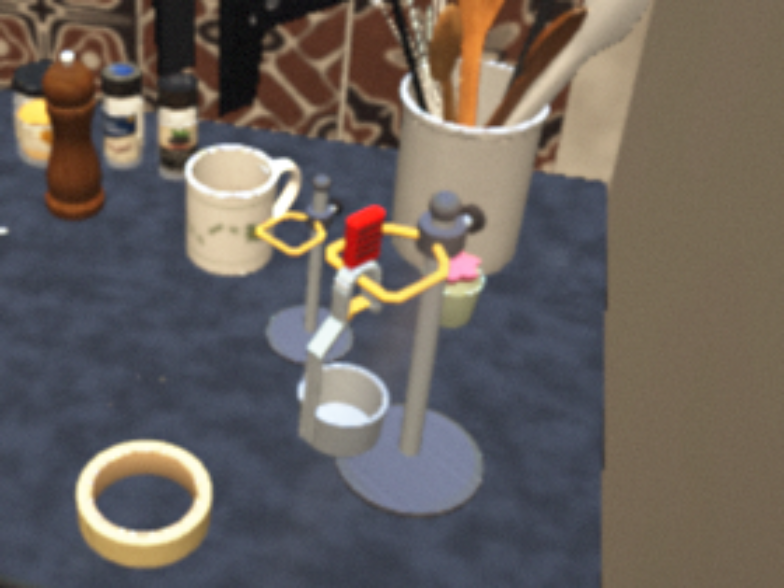

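The dipper hangs freely from the large grey stand's eye at (355,290), and everything else looks undisturbed. I let it settle briefly, then hand in.

drive_tool([
  [0,[0,0,0],[0,0,0]],
  [0,[0,0,0],[0,0,0]],
  [0,[0,0,0],[0,0,0]],
  [0,[0,0,0],[0,0,0]],
  [0,[0,0,0],[0,0,0]],
])

```text
time: 18.08
eef_pos: [0.4508, -0.0131, 0.3665]
tool_rot: [0.0, -0.066, 0.998, 0.0]
wrist_force: [0.1, 0.9, -0.0]
gripper_width: 0.0475
finger_force: 0.0
```

```bash
python3 -c "
from bench import robot; print(robot.close_job())"
```

```text
the job is handed in; nothing more can be done
None
```

The dipper hangs freely on the large grey stand's eye with its gate shut behind the bar; the tug held but peaked at about 16 N instead of 10 N, nothing else looks moved, and the job was handed in at about 18 s (no verdict shown).

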